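# Level the rocking base plate with a wedge

## Robot

A 6-joint arm with a two-finger parallel gripper is mounted at the origin on the work surface. World frame = base frame: x ahead of the robot, y to its left, z up, the work surface at z = 0. Lengths are in m, angles in rad, forces in N, time in s.
With the tool pointing down it reaches from about 0.3 to 0.875 m from the base axis. Payload 6.4 kg.
Tool frame: the origin (TCP) lies at the very end of the fingers, on their centre line; the grasp point (between the pads) lies ctrl.grip_point_offset behind it (ctrl.grip_point_offset is the distance from the TCP to the grasp point, in m); z points along the fingers, x is the direction in which the jaws open and shut, and the axes are right-handed (so a half turn about z gives the same grasp; the last joint's range is limited). The gripper opens to 85 mm and grips with 20 to 120 N. Pads are 22 mm wide; open, the fingers measure 114 mm over their backs; the gripper's body (76 mm by 85 mm) begins 54 mm behind the grasp point. The pads swing forward as they close: fully open they stand 13 mm farther back than shut.
Start: joints at [-1.44, 0.181, 1.607, -0, 1.354, -0.206], TCP at [0.19, -0.543, 0.231] pointing down, gripper open.
Joint ranges: [-2.99, 2.99], [-0.89, 2.07], [0.3, 2.58], [-1.14, 4.28], [0, 2.63], [-3.12, 3.12]. Speed limits (rad/s): [2.57, 2.57, 3.01, 3.14, 3.14, 3.14].

## Interface

Orientations are given as a unit quaternion [w, x, y, z].
In Python, from bench import get_obs, viewer, workorder, ctrl gives the robot as it stands. The module is installed in compiled form; this text tells all that it offers.
- The arm moves only by the tool move_arm, never from a script. Its argument "increments" is a list of rows, each an object of numbers: "tx", "ty", "tz": the shift along the tool's x, y, z in m; "turn": the turn about the tool's z in degrees. A call has 1 to 20 rows; each row is the pose to reach, as a shift and turn from the pose commanded when the call began, along the tool's axes at that moment; what a row does not reach only later rows make up. A row lasts 1/12 s, in which the tool goes at most 41.7 mm and 7.16 degrees, less where a joint would pass 70% of its speed; a pose out of reach is approached as far as the arm can. A call with a gripper value outside its range is refused whole. "gripper" is the opening, from 0 (shut) to 1 (fully open), set as the call begins (left out, the last holds). The fingers move at their own pace and stop on an object; the grip force is fixed at half the most. Time passes only in rows, so rows that repeat a pose let the fingers close. It gives the time, the measured TCP pose, the force and the opening at its end, in the units of the state.
- get_obs(): the state, without advancing time (a new reading comes with each control period).
- viewer.camera(name): name is "side" or "top"; returns (picture, depth): 420x560x3 uint8, red, green, blue; 420x560 float32, m along the optical axis (not along the pixel's ray), 0 where there is no reading.
- viewer.get_calibration(name): a dict with "intrinsics" (3x3 intrinsics, pixels), "k1" (the pictures are not rectified: a ray, as slopes to the right and down, at radius r is drawn at 1 + k1 r^2 times it, then the intrinsics apply), "origin" and "attitude" of the camera in the world. Camera axes: x right, y up, looking along -z (the intrinsics and any distortion apply to the point x, -y, -z); pixel columns grow to the right and rows downward; lengths in m; the calibration is good to about 2 mm. A picture is of the moment at which its call begins. get_calibration takes no time and is no camera call.
- workorder.hand_in(): hands the job in, once; it reports no verdict.
The state is a dict: "time_s": time; "q": joint angles; "dq": joint speeds; "joint_efforts": joint torques, N m; "eef_pos": TCP position; "eef_rot": TCP orientation; "wrist_force": force on the tool from outside, world axes, zero at the start; "torque": the same for the moment, N m; "opening": opening from 0.0 (shut) to 1.0 (fully open).
Only numpy, scipy, OpenCV 4.12 (cv2) and the standard library are available. Lean on these libraries where they do the work, as an engineer would, in place of code of your own. Each camera call takes 0.05 s, during which the arm holds its last target.

## Task

The square base plate on the bench hangs low at the corner that points towards the robot. Pick up the loose aluminium wedge, lay it flat on the bench with its thin end under the small foot of that low corner, and gently push it in until the bubble of the bar level on the plate stands between its two black marks; then let go and leave the wedge there. Do not touch the plate or the level, do not force anything, and leave the other things on the bench where they are.

Things in the scene. Friction and masses are not known exactly. Their poses are not given: they have to be found in the camera images.
- wedge_grip (a point): The wedge (body wedge): bare aluminium, 130 long, 36 wide, underside flat, top a plain 1 in 6 slope from 3 mm (thin end) to 24.7 mm high; 0.17 kg; starts flat on the bench, on either side. This point: on its centre line, 10 mm above its underside, 105 mm from the thin end, 25 mm from the thick end (20.5 mm high there): grip it here across its width. x axis points to the thin end, z up.
- corner (a point): Low corner of the plate, the one pointing to the robot: point on the top face straight above the foot's middle, 12 mm inside the tip. x axis points from here to the plate's middle, along the level: the way to push the wedge; y is to its left, z up. It starts about 35 mm above the bench, 40 mm when level. Under it hangs the foot: steel, 14 mm across, ball end.
- plate: Square aluminium plate, 190 x 190 x 10 mm, about 1.5 kg, that rocks on two pedestals; with it count its level and foot. Origin on the rocking axis, on the underside, 30 mm above the bench. The foot is screwed in by an unknown amount, not to be had from these poses: its ball is 5 to 9 mm above the bench at the start, and 9.5 to 13.5 mm once the plate is level. It bears on the wedge with 2 to 5 N.
- vial (a point): Middle of the bar level's vial, half-way between its two black marks, on the upper face, about 61 mm above the bench. The level, 150 x 42 x 18 mm, dark steel, is fixed on the plate's top along the line from the low corner to the rear one. x axis along it, away from the low corner. The green window is 104 x 25 mm; the marks are 34 mm apart between their inner edges.
- bubble_mid (a point): Centre of the white bubble (24 x 16 mm) in the vial. It goes to the higher end: at the start it stands about 34 mm beyond the middle, away from the low corner, and comes back 7.3 mm per mm that the corner is raised, about 1.2 mm per mm of wedge pushed once the foot bears on it. On the low corner's side of the middle: the wedge is in too far.
- packer_mid (a point): Bystander: a plain aluminium bar with square ends, 110 x 36 x 18 mm, of even height, with two dark holes in its top, lying on the bench on the other side from the wedge; this point is its centre, x axis along its length.
- tape_roll: Bystander: roll of paper tape lying flat, 84 mm across, 24 mm high; origin at the centre of its underside.
- tin: Bystander: small steel tin, 52 mm across, 60 mm high; origin at the centre of its underside.
- screwdriver: Bystander: black-handled screwdriver 170 mm long, lying on the bench; origin under its middle.
- spanner: Bystander: steel spanner 150 mm long, lying on the bench; origin under its middle.
- gauge_block: Bystander: steel block 50 x 32 x 28 mm on the bench; origin at the centre of its underside.

How it is judged:
By the outcome, as a careful person would: the job done as asked, in the order asked, and still so for the second after the job is handed in, with the robot touching nothing.
It also fails if it takes over 64 s, if anything falls off the work surface, if the arm or the gripper's body presses on something with over 40 N, if the wrist force passes 120 N, or if a joint passes its speed limit or range.

## Working session

There is one attempt and no reset: what is moved stays moved. The work goes in short steps, Python scripts to look and compute and a tool call to move; the robot and the scene stay as the last step left them, time stands still between calls to the robot, and variables do not carry over. Pictures are saved under pics/ and viewed, and the job is handed in when it is done.

Besides the shell and the picture viewer there is one more tool, called after "Request:" as a command line: name --argument value ..., lists and objects as JSON in quotes. move_arm: Moves the arm, as the interface text tells. Its arguments: {"type":"object","properties":{"increments":{"type":"array"},"gripper":{"type":"number"}},"required":["increments"]}

```bash
mkdir -p pics; python3 - <<'E'
from bench import get_obs, viewer, workorder, ctrl
import numpy as np, cv2
print(get_obs()); print(ctrl.grip_point_offset)
for n in("top","side"):
    p,d=viewer.camera(n); print(n,viewer.get_calibration(n))
    cv2.imwrite(f"pics/{n}0.png",p[:,:,::-1]); np.savez(f"pics/{n}0.npz",p=p,d=d)
E
```

```text
{'time_s': 0.0, 'q': array([-1.44031825e+00,  1.81529841e-01,  1.60799661e+00, -9.99483173e-06,
        1.35382710e+00, -2.06293909e-01]), 'dq': array([-0.00037164, -0.00089646, -0.00086245,  0.00025359, -0.00159779,
        0.00087097]), 'joint_efforts': array([ 2.88869436e-03, -4.44867361e+01, -3.51333439e+01,  1.39300860e-04,
        9.10029688e-03, -8.30008872e-06]), 'eef_pos': array([ 0.18994727, -0.54213195,  0.23039597]), 'eef_rot': array([-6.42402806e-04,  8.15611164e-01, -5.78599736e-01, -6.02108689e-04]), 'wrist_force': array([ 0.41369209,  0.38862282, -0.04806261]), 'torque': array([ 0.00237365,  0.00233333, -0.05273215]), 'opening': 0.9994450742148173}
0.0187
top {'intrinsics': array([[483.97558644,   0.        , 287.86333063],
       [  0.        , 483.97558644, 206.16180229],
       [  0.        ,   0.        ,   1.        ]]), 'k1': 0.0057227332679185864, 'origin': array([ 0.30779158, -0.00486731,  1.27981714]), 'attitude': array([-0.69929419, -0.07603587,  0.07463315,  0.7068494 ])}
side {'intrinsics': array([[452.40133103,   0.        , 279.3598324 ],
       [  0.        , 452.40133103, 202.00579563],
       [  0.        ,   0.        ,   1.        ]]), 'k1': 0.012232381552361057, 'origin': array([ 0.11870969, -1.20086185,  0.85065405]), 'attitude': array([ 0.85743447,  0.48235012, -0.08252997, -0.15916435])}
```

View pics/top0.png

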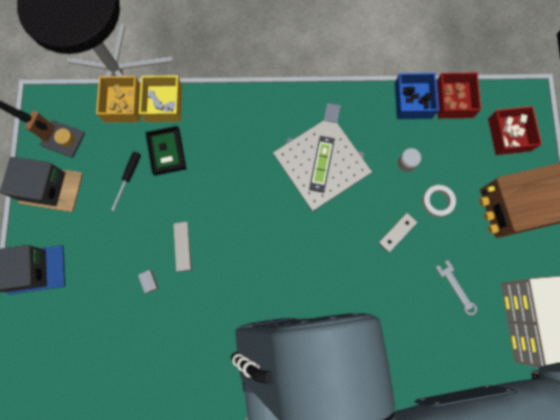

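View pics/side0.png

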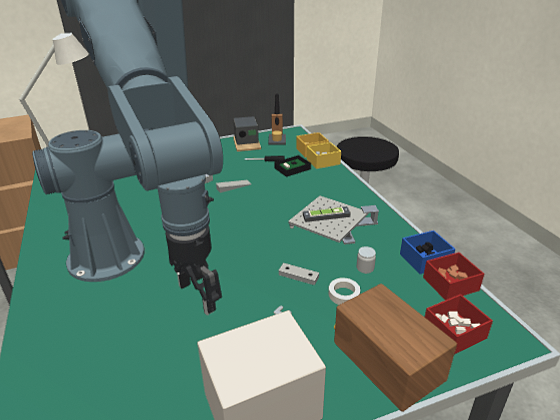

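The top view shows the wedge at about (181,246), the plate's low corner at about (315,209), the level along (315,190)–(330,140), and the packer at (398,232). The side view shows the level too. Next I measure.

```bash
cat > h.py <<'E'
import numpy as np, cv2
from scipy.spatial.transform import Rotation as R
from bench import viewer
C={n:viewer.get_calibration(n) for n in("top","side")}
def rot(n):
    a=C[n]["attitude"]; return R.from_quat([a[1],a[2],a[3],a[0]]).as_matrix()
def rays(n,px):
    px=np.asarray(px,float).reshape(-1,1,2)
    u=cv2.undistortPoints(px,C[n]["intrinsics"],np.array([C[n]["k1"],0,0,0.])).reshape(-1,2)
    return np.c_[u[:,0],-u[:,1],-np.ones(len(u))]@rot(n).T
def onplane(n,px,z):
    r=rays(n,px);o=C[n]["origin"]; return o+r*((z-o[2])/r[:,2])[:,None]
def ondepth(n,px,d): return C[n]["origin"]+rays(n,px)*np.asarray(d).reshape(-1,1)
def proj(n,P):
    c=(np.atleast_2d(P)-C[n]["origin"])@rot(n); s=c[:,:2]/-c[:,2:]; s[:,1]*=-1
    s*=1+C[n]["k1"]*(s**2).sum(1,keepdims=True); K=C[n]["intrinsics"]
    return np.c_[s[:,0]*K[0,0]+K[0,2],s[:,1]*K[1,1]+K[1,2]]
def cloud(n,d):
    h,w=d.shape;v,u=np.mgrid[:h,:w]
    return ondepth(n,np.c_[u.ravel(),v.ravel()],d.ravel()).reshape(h,w,3)
E
python3 - <<'E'
from h import *
f=np.load("pics/top0.npz");p,d=f["p"],f["d"]
X=cloud("top",d)
hsv=cv2.cvtColor(p,cv2.COLOR_RGB2HSV)
def obj(box,cond):
    x0,y0,x1,y1=box;m=np.zeros(d.shape,np.uint8);m[y0:y1,x0:x1]=cond[y0:y1,x0:x1];return m
grey=(hsv[...,1]<70)
for nm,box in(("wedge",(165,210,200,282)),("packer",(370,205,425,260)),("plate",(265,112,380,215))):
    m=obj(box,grey);
    cs=max(cv2.findContours(m,0,1)[0],key=cv2.contourArea)
    r=cv2.minAreaRect(cs);b=cv2.boxPoints(r);print(nm,r,"\n",b.round(1).tolist())
    z=0.014 if nm!="plate" else .04
    print(onplane("top",b,z).round(4).tolist())
    k=m>0;q=X[k];print("z pct",np.percentile(q[:,2],[2,25,50,75,98]).round(4))
    if nm!="plate":
        c=q.mean(0);_,_,vt=np.linalg.svd(q[:,:2]-c[:2],full_matrices=False)
        A=np.c_[q[:,:2]-c[:2],np.ones(len(q))];co=np.linalg.lstsq(A,q[:,2],rcond=None)[0];print("mean",c,"axis",vt[0],"slope",co, "along", co[:2]@vt[0])
print("bench z",np.median(X[220:300,200:240,2]))
for n,box in(("top",(150,110,390,290)),("side",(200,160,400,300))):
    g=np.load(f"pics/{n}0.npz")["p"];a=box
    im=cv2.resize(g[a[1]:a[3],a[0]:a[2],::-1],None,fx=3.3 if n=="top" else 4,fy=3.3 if n=="top" else 4,interpolation=cv2.INTER_CUBIC)
    cv2.imwrite(f"pics/{n}0z.png",im)
E
```

```text
wedge ((181.517822265625, 246.45498657226562), (49.16230773925781, 15.853219032287598), 85.03025817871094) 
 [[171.5, 222.6999969482422], [187.3000030517578, 221.3000030517578], [191.5, 270.29998779296875], [175.8000030517578, 271.6000061035156]]
[[0.5408, 0.3059, 0.014], [0.544, 0.2641, 0.014], [0.4143, 0.2486, 0.014], [0.4112, 0.2896, 0.014]]
z pct [0.0002 0.0088 0.0144 0.0205 0.0279]
mean [0.4748405  0.27375651 0.0258974 ] axis [-0.87746871 -0.47963389] slope [ 0.11596951 -3.81026788  0.0258974 ] along 1.7257739887791148
packer ((397.5319519042969, 232.2987060546875), (15.430871963500977, 42.44902801513672), 42.709388732910156) 
 [[377.5, 242.6999969482422], [406.29998779296875, 211.5], [417.6000061035156, 221.89999389648438], [388.79998779296875, 253.10000610351562]]
[[0.4813, -0.2385, 0.014], [0.5642, -0.3194, 0.014], [0.5356, -0.3476, 0.014], [0.4534, -0.2668, 0.014]]
z pct [-0.0012  0.0168  0.0189  0.0207  0.0252]
mean [ 0.50738521 -0.29103411  0.02511534] axis [-0.65261191  0.75769235] slope [0.56799919 2.36087113 0.02511534] along 1.4181309494193757
plate ((322.88458251953125, 159.076904296875), (75.99392700195312, 77.38067626953125), 56.3099365234375) 
 [[269.6000061035156, 148.89999389648438], [334.0, 106.0], [376.20001220703125, 169.1999969482422], [311.79998779296875, 212.1999969482422]]
[[0.7347, 0.0436, 0.04], [0.8562, -0.1333, 0.04], [0.6746, -0.24, 0.04], [0.5599, -0.0661, 0.04]]
z pct [0.0032 0.0383 0.0408 0.0437 0.0621]
bench z 0.0013727533368130818
```

```bash
python3 - <<'E'
from h import *
f=np.load("pics/top0.npz");p,d=f["p"],f["d"];X=cloud("top",d)
hsv=cv2.cvtColor(p,cv2.COLOR_RGB2HSV);grey=hsv[...,1]<70
for (x0,y0,x1,y1) in((165,215,200,278),):
    m=np.zeros(d.shape,bool);m[y0:y1,x0:x1]=grey[y0:y1,x0:x1];m=cv2.erode(m.astype(np.uint8),np.ones((3,3)))>0
    m&=d>0
    for v in range(y0,y1,4):
        k=m[v:v+4]; print(v,k.sum(),np.median(X[v:v+4][k],0).round(4) if k.any() else "")
E
```

```text
215 0 
219 0 
223 44 [0.5361 0.283  0.0059]
227 48 [0.5261 0.2828 0.0072]
231 52 [0.5148 0.2812 0.0088]
235 52 [0.5038 0.2804 0.0109]
239 53 [0.4918 0.2786 0.0123]
243 54 [0.482  0.277  0.0145]
247 52 [0.4712 0.2752 0.016 ]
251 52 [0.4595 0.2744 0.0182]
255 56 [0.4498 0.2722 0.0198]
259 56 [0.4391 0.2713 0.0222]
263 54 [0.428  0.2696 0.0229]
267 43 [0.4195 0.2702 0.025 ]
271 0 
275 0
```

View pics/top0z.png

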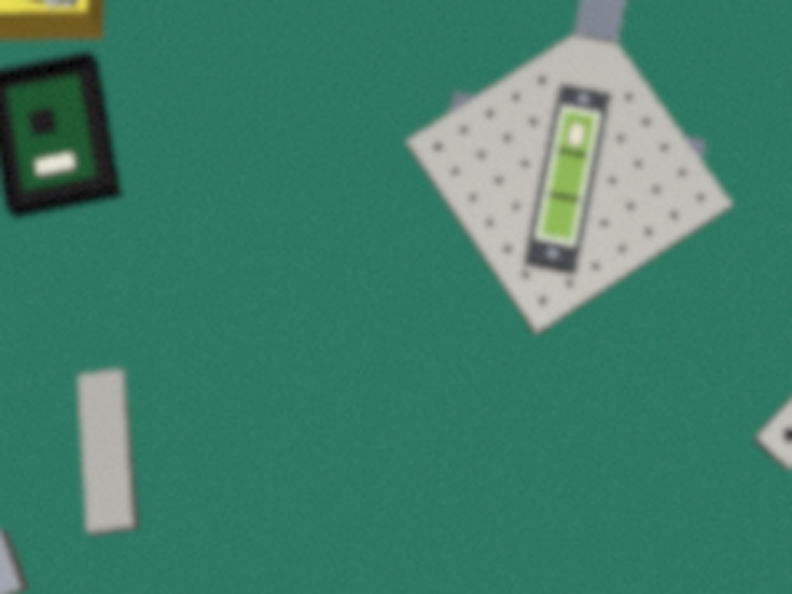

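View pics/side0z.png

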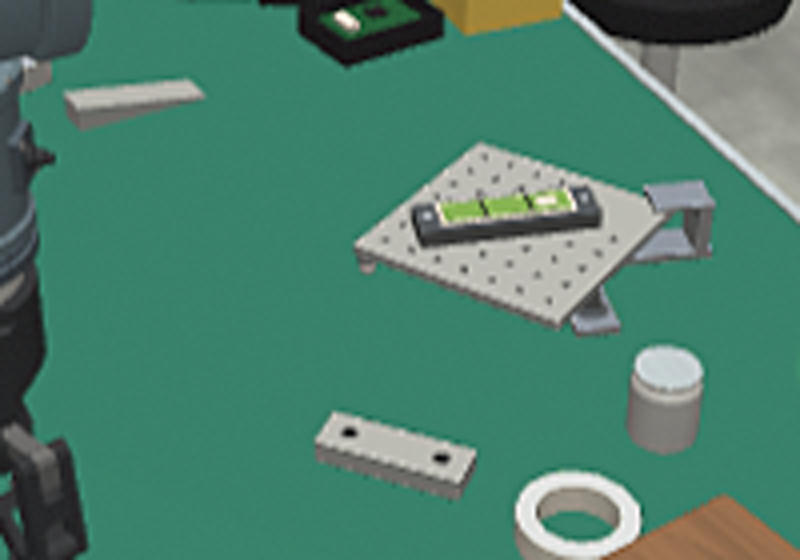

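```bash
cat > meas.py <<'E'
from h import *
def wedge(p,d,box,thick_near=True):
    """rect of wedge: edges"""
    hsv=cv2.cvtColor(p,cv2.COLOR_RGB2HSV)
E
python3 - <<'E'
from h import *
f=np.load("pics/top0.npz");p,d=f["p"],f["d"]
S=cv2.cvtColor(p,cv2.COLOR_RGB2HSV)[...,1].astype(float)
x0,y0,x1,y1=165,212,202,282
sub=S[y0:y1,x0:x1]; bg=np.median(S[y0:y1,195:202]); fg=np.median(S[230:260,178:184]); t=(bg+fg)/2; print(bg,fg)
# subpixel crossings
def cross(a,off):
    k=np.where(a<t)[0]; i,j=k[0],k[-1]
    return off+i-1+(a[i-1]-t)/(a[i-1]-a[i]), off+j+(t-a[j])/(a[j+1]-a[j])
L=[];Rr=[]
for v in range(227,267):
    l,r=cross(S[v,x0:x1],x0);L.append((l,v));Rr.append((r,v))
T=[];B=[]
for u in range(176,187):
    a,b=cross(S[y0:y1,u],y0);T.append((u,a));B.append((u,b))
B=[cross(S[y0:y1,u],y0)[1] for u in range(179,189)];B=list(zip(range(179,189),B))
def fit(P): 
    l=cv2.fitLine(np.array(P,np.float32),cv2.DIST_HUBER,0,.01,.01).ravel();return l
def isect(a,b):
    A=np.c_[a[:2],-b[:2]];s=np.linalg.solve(A,b[2:]-a[2:]);return a[2:]+s[0]*a[:2]
l,r,tt,b=map(fit,(L,Rr,T,B))
lt,rt,lb,rb=isect(l,tt),isect(r,tt),isect(l,b),isect(r,b);print(lt,rt,lb,rb)
LT=onplane("top",lt,.003)[0];RT=onplane("top",rt,0)[0];LB=onplane("top",lb,.0247)[0];LB0=onplane("top",lb,0)[0];RB=onplane("top",rb,0)[0]
print(LT,RT,LB,LB0,RB);print("len R",np.linalg.norm(RT-RB),"widthT",np.linalg.norm((LT-RT)[:2]))
dr=(RT-RB)[:2];dr/=np.linalg.norm(dr)
dl=(LT-LB)[:2];dl/=np.linalg.norm(dl);print("dir",dr,dl,np.degrees(np.arctan2(dr[1],dr[0])),np.degrees(np.arctan2(dl[1],dl[0])))
n=np.array([-dr[1],dr[0]]);print("width at thick",n@(LB-RB)[:2], "thin",n@(LT-RT)[:2])
# plate: level & corners
hsv=cv2.cvtColor(p,cv2.COLOR_RGB2HSV);H,Sa,V=[hsv[...,i].astype(int) for i in range(3)]
m=((V<110)&(Sa<90)).astype(np.uint8);m[:118]=0;m[200:]=0;m[:,:300]=0;m[:,345:]=0
g=((H>30)&(H<50)&(Sa>90)&(V>110)).astype(np.uint8);g[:118]=0;g[205:]=0;g[:,:300]=0;g[:,345:]=0
mm=cv2.morphologyEx(((m+g)>0).astype(np.uint8),cv2.MORPH_CLOSE,np.ones((7,7)))
cs=max(cv2.findContours(mm,0,1)[0],key=cv2.contourArea);rc=cv2.minAreaRect(cs);bx=cv2.boxPoints(rc);P=onplane("top",bx,.059);print("level",rc,P.round(4).tolist(),[np.linalg.norm(P[i]-P[i-1]).round(4) for i in range(4)])
pl=(Sa<60).astype(np.uint8);pl[:118]=0;pl[215:]=0;pl[:,:265]=0;pl[:,380:]=0
pl=cv2.morphologyEx(pl,cv2.MORPH_CLOSE,np.ones((3,3)))
cs=max(cv2.findContours(pl,0,1)[0],key=cv2.contourArea);ap=cv2.approxPolyDP(cs,4,True).reshape(-1,2);print("poly",ap.tolist())
E
```

```text
158.0 11.0
[172.32552 222.54913] [187.47981 220.39136] [175.23416 272.3516 ] [191.69077 270.04794]
[0.54308162 0.30642291 0.003     ] [0.54908172 0.26662628 0.        ] [0.40852261 0.28836352 0.0247    ] [0.41050494 0.29413414 0.        ] [0.41605453 0.25106326 0.        ]
len R 0.13393446826054892 widthT 0.04024640768677119
dir [0.99322598 0.11619877] [0.99111349 0.13301899] 6.67277304049991 7.64408343840582
width at thick 0.03792279276514358 thin 0.04022425583811303
level ((321.4231262207031, 163.88461303710938), (14.120361328125, 54.520286560058594), 11.309932708740234) [[0.6169, -0.0597, 0.059], [0.7634, -0.091, 0.059], [0.7552, -0.1277, 0.059], [0.6091, -0.0955, 0.059]] [np.float64(0.0366), np.float64(0.1498), np.float64(0.0375), np.float64(0.1496)]
poly [[337, 118], [324, 118], [273, 152], [312, 210], [371, 172]]
```

```bash
cat >> h.py <<'E'
from bench import get_obs
def togo(target=None,yawdir=None,sym=True):
    """target xyz TCP world; yawdir: desired wedge thin-end direction angle(deg) -> tool x perpendicular"""
    o=get_obs();q=o["eef_rot"];M=R.from_quat([q[1],q[2],q[3],q[0]]).as_matrix()
    print("t",round(o["time_s"],2),"tcp",o["eef_pos"].round(4),"F",o["wrist_force"].round(2),"open",round(o["opening"],3),"q",o["q"].round(2),"xaxis deg",round(np.degrees(np.arctan2(M[1,0],M[0,0])),2),"zaxis",M[:,2].round(3))
    if target is not None:
        print("shift tool",(M.T@(np.array(target)-o["eef_pos"])).round(4))
    if yawdir is not None:
        x=np.degrees(np.arctan2(M[1,0],M[0,0]))
        for w in(yawdir+90,yawdir-90):
            print("turn option",round(-((w-x+180)%360-180),2))  # tool z down: + turn = cw from above
    return o,M
E
python3 - <<'E'
from h import *
f=np.load("pics/top0.npz");p,d=f["p"],f["d"]
for nm,px,z in(("tip low face",(312.5,211),.025),("tip top",(312.5,211),.035),("left",(273,152.5),.04),("right",(371.8,171.7),.04)):
    print(nm,onplane("top",px,z).round(4))
a=onplane("top",(273,152.5),.04)[0];b=onplane("top",(371.8,171.7),.04)[0];c=(a+b)/2;t=onplane("top",(312.5,211),.025)[0]
print("mid",c,"diag",np.linalg.norm(a-b),"dir",np.degrees(np.arctan2(*(c-t)[1::-1])),np.linalg.norm((c-t)[:2]))
# side foot/tip at zoom (358,245)->(289.5,221.2), foot bottom (366,272)->(291.5,268/..)
s=onplane("side",(200+357/4,160+246/4),.033)[0];print("side tip",s)
print("side foot bottom",onplane("side",(200+366/4,160+272/4),.007))
togo((0.4395,0.2731,0.12),7.2)
E
```

```text
tip low face [[ 0.566  -0.0689  0.025 ]]
tip top [[ 0.5639 -0.0684  0.035 ]]
left [[0.7245 0.0346 0.04  ]]
right [[ 0.6679 -0.2281  0.04  ]]
mid [ 0.69619627 -0.09674832  0.04      ] diag 0.26867010547439873 dir -12.089115319123634 0.13314477669178879
side tip [ 0.56878408 -0.06932458  0.033     ]
side foot bottom [[ 0.57583948 -0.07143833  0.007     ]]
t 0.1 tcp [ 0.19   -0.5422  0.2305] F [-0.3  -0.06 -0.77] open 1.0 q [-1.44  0.18  1.61 -0.    1.35 -0.21] xaxis deg -70.7 zaxis [-0.     0.002 -1.   ]
shift tool [-0.6869 -0.5049  0.1117]
turn option -167.9
turn option 12.1
```

Request:
move_arm --increments '[{"tx": -0.04,"ty": -0.03},{"tx": -0.08,"ty": -0.06},{"tx": -0.12,"ty": -0.09},{"tx": -0.16,"ty": -0.12},{"tx": -0.2,"ty": -0.148,"turn": 2},{"tx": -0.24,"ty": -0.177,"turn": 4},{"tx": -0.28,"ty": -0.206,"turn": 6},{"tx": -0.32,"ty": -0.235,"turn": 8},{"tx": -0.36,"ty": -0.265,"turn": 10},{"tx": -0.4,"ty": -0.294,"turn": 12},{"tx": -0.44,"ty": -0.323,"turn": 12},{"tx": -0.48,"ty": -0.353,"turn": 12},{"tx": -0.52,"ty": -0.382,"turn": 12},{"tx": -0.56,"ty": -0.412,"turn": 12},{"tx": -0.6,"ty": -0.441,"turn": 12},{"tx": -0.64,"ty": -0.47,"turn": 12},{"tx": -0.66,"ty": -0.485,"turn": 12,"tz": 0.02},{"tx": -0.687,"ty": -0.505,"turn": 12,"tz": 0.04},{"tx": -0.687,"ty": -0.505,"turn": 12,"tz": 0.06},{"tx": -0.687,"ty": -0.505,"turn": 12,"tz": 0.08}]' --gripper 0.65

```text
validation failed for argument at $.in...
```

```bash
python3 - <<'E'
from h import *
togo((0.4395,0.2731,0.03),7.2)
for n in("top","side"):
    p,d=viewer.camera(n);cv2.imwrite(f"pics/{n}1.png",p[:,:,::-1]);np.savez(f"pics/{n}1.npz",p=p,d=d)
E
```

```text
t 0.1 tcp [ 0.19   -0.5422  0.2305] F [-0.3  -0.06 -0.77] open 1.0 q [-1.44  0.18  1.61 -0.    1.35 -0.21] xaxis deg -70.7 zaxis [-0.     0.002 -1.   ]
shift tool [-0.6867 -0.5049  0.2017]
turn option -167.9
turn option 12.1
```

Request:
move_arm --increments '[{"tx": -0.08,"ty": -0.06,"tz": 0,"turn": 0},{"tx": -0.16,"ty": -0.12,"tz": 0,"turn": 0},{"tx": -0.24,"ty": -0.177,"tz": 0,"turn": 4}]' --gripper 0.65

```text
time_s: 0.45
eef_pos: [0.2273, -0.4219, 0.2304]
eef_rot: [-0.001, 0.795, -0.607, -0.001]
wrist_force: [1.3, -0.5, 0.9]
opening: 0.648
```

```bash
python3 - <<'E'
from h import *
togo((0.4395,0.2731,0.2304),7.2)
E
```

```text
t 0.45 tcp [ 0.2273 -0.4219  0.2304] F [ 1.35 -0.52  0.89] open 0.648 q [-1.33 -0.04  1.84  0.    1.34 -0.02] xaxis deg -74.77 zaxis [-0.     0.002 -1.   ]
shift tool [-0.6149 -0.3873  0.0011]
turn option -171.97
turn option 8.03
```

Request:
move_arm --increments '[{"tx": -0.21,"ty": -0.13,"tz": 0,"turn": 8},{"tx": -0.21,"ty": -0.13,"tz": 0,"turn": 8},{"tx": -0.21,"ty": -0.13,"tz": 0,"turn": 8},{"tx": -0.21,"ty": -0.13,"tz": 0,"turn": 8},{"tx": -0.21,"ty": -0.13,"tz": 0,"turn": 8},{"tx": -0.41,"ty": -0.26,"tz": 0,"turn": 8},{"tx": -0.41,"ty": -0.26,"tz": 0,"turn": 8},{"tx": -0.41,"ty": -0.26,"tz": 0,"turn": 8},{"tx": -0.41,"ty": -0.26,"tz": 0,"turn": 8},{"tx": -0.41,"ty": -0.26,"tz": 0,"turn": 8},{"tx": -0.41,"ty": -0.26,"tz": 0,"turn": 8},{"tx": -0.615,"ty": -0.387,"tz": 0,"turn": 8},{"tx": -0.615,"ty": -0.387,"tz": 0,"turn": 8},{"tx": -0.615,"ty": -0.387,"tz": 0,"turn": 8},{"tx": -0.615,"ty": -0.387,"tz": 0,"turn": 8},{"tx": -0.615,"ty": -0.387,"tz": 0,"turn": 8},{"tx": -0.615,"ty": -0.387,"tz": 0,"turn": 8},{"tx": -0.615,"ty": -0.387,"tz": 0.03,"turn": 8},{"tx": -0.615,"ty": -0.387,"tz": 0.06,"turn": 8},{"tx": -0.615,"ty": -0.387,"tz": 0.09,"turn": 8}]'

```text
time_s: 2.12
eef_pos: [0.4385, 0.2736, 0.1403]
eef_rot: [-0.001, 0.752, -0.66, 0.0]
wrist_force: [0.4, -0.4, -1.4]
opening: 0.65
```

```bash
python3 - <<'E'
from h import *
togo((0.4395,0.2731,0.03),7.2)
for n in("top","side"):
    p,d=viewer.camera(n);cv2.imwrite(f"pics/{n}1.png",p[:,:,::-1]);np.savez(f"pics/{n}1.npz",p=p,d=d)
E
```

```text
t 2.12 tcp [0.4385 0.2736 0.1403] F [ 0.43 -0.36 -1.42] open 0.65 q [0.33 0.15 1.83 0.   1.15 1.77] xaxis deg -82.54 zaxis [ 0.001  0.    -1.   ]
shift tool [ 0.0006 -0.0008  0.1103]
turn option -179.74
turn option 0.26
```

View pics/top1.png

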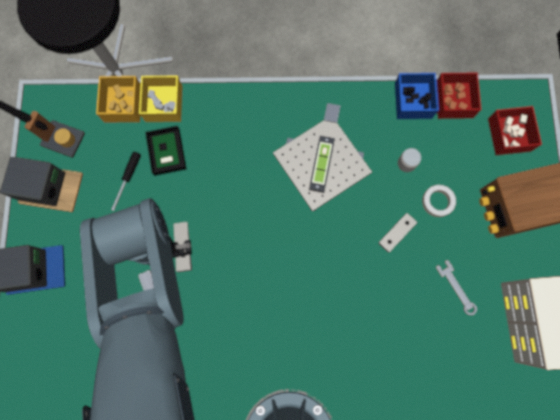

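View pics/side1.png

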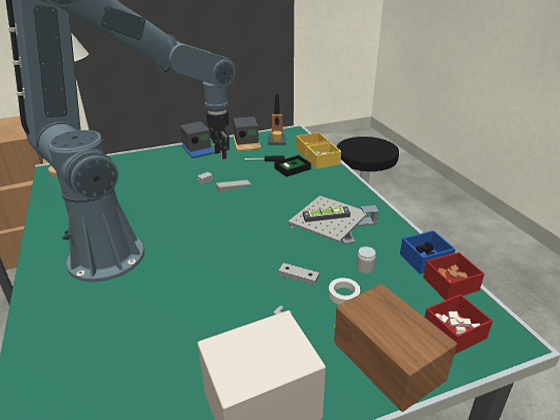

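Request:
move_arm --increments '[{"tx": 0.001,"ty": -0.001,"tz": 0.03,"turn": 0},{"tx": 0.001,"ty": -0.001,"tz": 0.06,"turn": 0},{"tx": 0.001,"ty": -0.001,"tz": 0.09,"turn": 0},{"tx": 0.001,"ty": -0.001,"tz": 0.11,"turn": 0},{"tx": 0.001,"ty": -0.001,"tz": 0.12,"turn": 0},{"tx": 0.001,"ty": -0.001,"tz": 0.128,"turn": 0},{"tx": 0.001,"ty": -0.001,"tz": 0.134,"turn": 0},{"tx": 0.001,"ty": -0.001,"tz": 0.134,"turn": 0}]'

```text
time_s: 2.88
eef_pos: [0.4401, 0.2711, 0.0077]
eef_rot: [-0.0, 0.751, -0.661, 0.0]
wrist_force: [-1.0, -0.3, -0.3]
opening: 0.647
```

```bash
python3 - <<'E'
from h import *
togo((0.4395,0.2731,0.004),7.2)
p,d=viewer.camera("side");cv2.imwrite("pics/side2.png",cv2.resize(p[100:220,160:300,::-1],None,fx=5,fy=5,interpolation=cv2.INTER_CUBIC))
E
```

```text
t 2.88 tcp [0.4401 0.2711 0.0077] F [-1.01 -0.25 -0.26] open 0.647 q [0.32 0.38 1.89 0.   0.88 1.77] xaxis deg -82.71 zaxis [ 0.001  0.    -1.   ]
shift tool [-0.002   0.0003  0.0037]
turn option -179.91
turn option 0.09
```

View pics/side2.png

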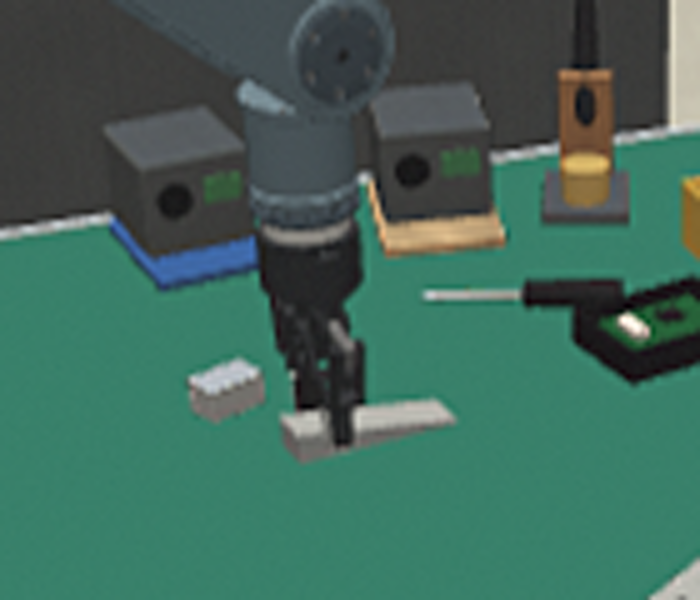

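Request:
move_arm --increments '[{"tx": 0,"ty": 0,"tz": 0.002,"turn": 0},{"tx": 0,"ty": 0,"tz": 0.002,"turn": 0}]'

```text
time_s: 3.1
eef_pos: [0.4403, 0.2713, 0.0062]
eef_rot: [-0.001, 0.751, -0.661, 0.0]
wrist_force: [0.3, 0.0, -0.1]
opening: 0.647
```

Request:
move_arm --increments '[{"tx": 0,"ty": 0,"tz": 0,"turn": 0},{"tx": 0,"ty": 0,"tz": 0,"turn": 0},{"tx": 0,"ty": 0,"tz": 0,"turn": 0},{"tx": 0,"ty": 0,"tz": 0,"turn": 0},{"tx": 0,"ty": 0,"tz": 0,"turn": 0},{"tx": 0,"ty": 0,"tz": 0,"turn": 0},{"tx": 0,"ty": 0,"tz": 0,"turn": 0},{"tx": 0,"ty": 0,"tz": 0,"turn": 0}]' --gripper 0

```text
time_s: 3.77
eef_pos: [0.4402, 0.2714, 0.0062]
eef_rot: [-0.001, 0.751, -0.661, 0.0]
wrist_force: [-1.4, -0.5, 6.6]
opening: 0.402
```

Request:
move_arm --increments '[{"tx": 0,"ty": 0,"tz": -0.005,"turn": 0},{"tx": 0,"ty": 0,"tz": -0.015,"turn": 0},{"tx": 0,"ty": 0,"tz": -0.03,"turn": 0},{"tx": 0,"ty": 0,"tz": -0.04,"turn": 0},{"tx": 0,"ty": 0,"tz": -0.04,"turn": 0},{"tx": 0,"ty": 0,"tz": -0.04,"turn": 0}]'

```text
time_s: 4.27
eef_pos: [0.4401, 0.2712, 0.0461]
eef_rot: [-0.001, 0.751, -0.661, 0.0]
wrist_force: [-0.2, -0.8, -2.5]
opening: 0.405
```

```bash
python3 - <<'E'
from h import *
togo((0.4494,-0.0440,0.046),-12.1)
p,d=viewer.camera("side");cv2.imwrite("pics/side3.png",cv2.resize(p[100:220,160:300,::-1],None,fx=5,fy=5,interpolation=cv2.INTER_CUBIC))
E
```

```text
t 4.27 tcp [0.4401 0.2712 0.0461] F [-0.21 -0.77 -2.5 ] open 0.405 q [ 0.32  0.3   1.88 -0.    0.95  1.77] xaxis deg -82.7 zaxis [ 0.002  0.001 -1.   ]
shift tool [ 0.3139  0.0308 -0.    ]
turn option -160.6
turn option 19.4
```

View pics/side3.png

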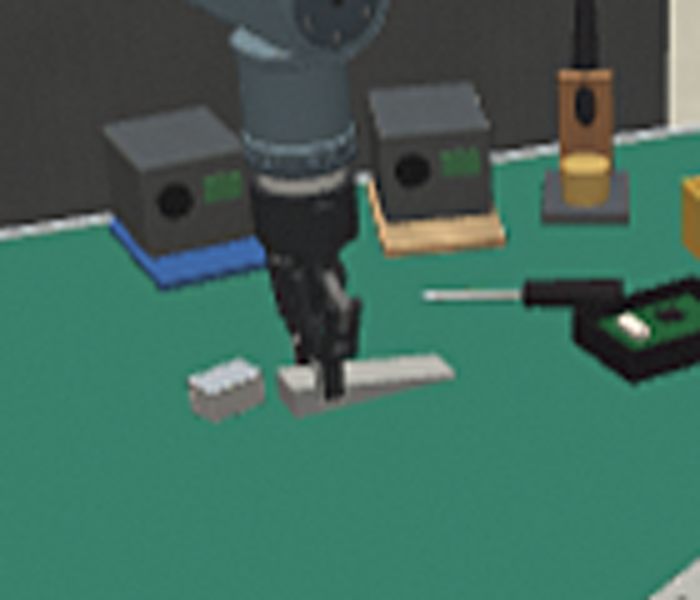

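The wedge is held and lifted level (zoom: thick end ~(285,390), thin ~(450,372)). Next I carry it across.

Request:
move_arm --increments '[{"tx": 0.01,"ty": 0.001,"tz": 0,"turn": 0},{"tx": 0.03,"ty": 0.003,"tz": 0,"turn": 1},{"tx": 0.055,"ty": 0.005,"tz": 0,"turn": 2.5},{"tx": 0.08,"ty": 0.008,"tz": 0,"turn": 4},{"tx": 0.105,"ty": 0.01,"tz": 0,"turn": 6},{"tx": 0.13,"ty": 0.013,"tz": 0,"turn": 8},{"tx": 0.155,"ty": 0.015,"tz": 0,"turn": 10},{"tx": 0.18,"ty": 0.018,"tz": 0,"turn": 12},{"tx": 0.205,"ty": 0.02,"tz": 0,"turn": 14},{"tx": 0.23,"ty": 0.023,"tz": 0,"turn": 16},{"tx": 0.255,"ty": 0.025,"tz": 0,"turn": 18},{"tx": 0.28,"ty": 0.028,"tz": 0,"turn": 19.4},{"tx": 0.3,"ty": 0.03,"tz": 0,"turn": 19.4},{"tx": 0.31,"ty": 0.031,"tz": 0,"turn": 19.4},{"tx": 0.314,"ty": 0.031,"tz": 0,"turn": 19.4},{"tx": 0.314,"ty": 0.031,"tz": 0,"turn": 19.4},{"tx": 0.314,"ty": 0.031,"tz": 0,"turn": 19.4}]'

```text
time_s: 5.73
eef_pos: [0.4482, -0.0438, 0.0449]
eef_rot: [-0.0, -0.629, 0.778, 0.001]
wrist_force: [-0.1, 0.1, -2.0]
opening: 0.403
```

```bash
python3 - <<'E'
from h import *
togo((0.4494,-0.0440,0.007),-12.1)
p,d=viewer.camera("side");cv2.imwrite("pics/side4.png",cv2.resize(p[150:280,220:400,::-1],None,fx=4.4,fy=4.4,interpolation=cv2.INTER_CUBIC))
p,d=viewer.camera("top");cv2.imwrite("pics/top4.png",cv2.resize(p[110:290,210:390,::-1],None,fx=3.3,fy=3.3,interpolation=cv2.INTER_CUBIC))
E
```

```text
t 5.73 tcp [ 0.4482 -0.0438  0.0449] F [-0.08  0.08 -2.01] open 0.403 q [-0.36  0.18  2.04  0.    0.92  1.42] xaxis deg -102.11 zaxis [-0.001  0.001 -1.   ]
shift tool [-0.     -0.0013  0.0379]
turn option 179.99
turn option -0.01
```

View pics/side4.png

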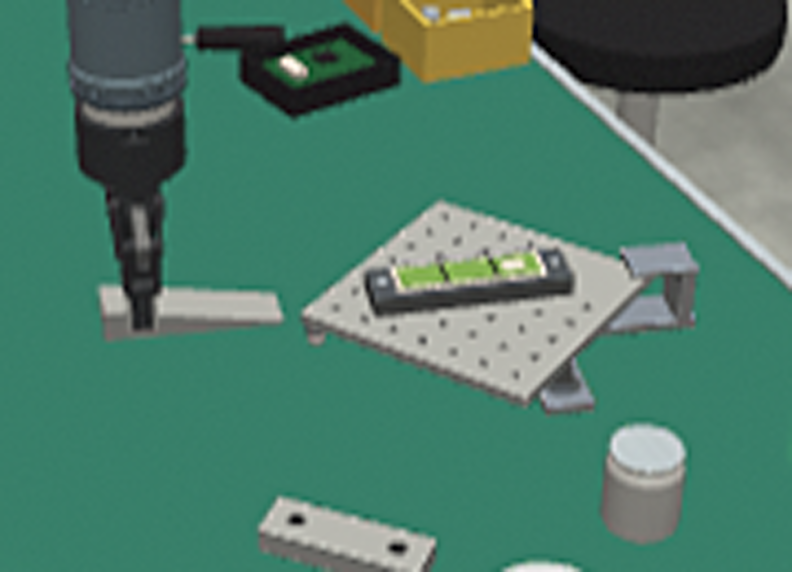

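View pics/top4.png

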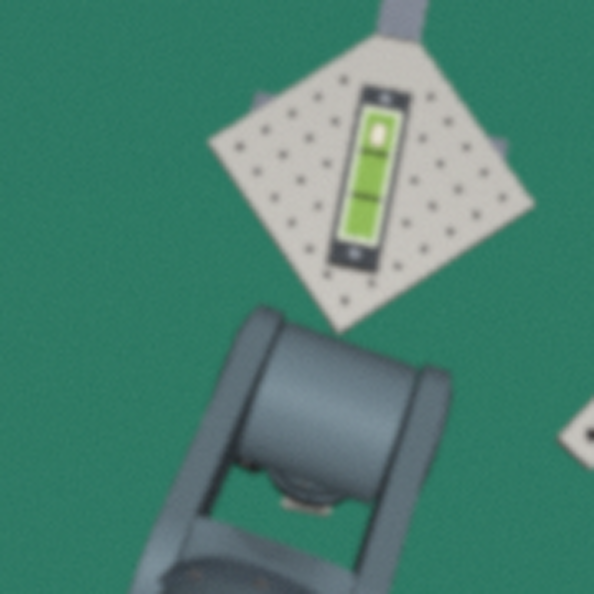

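Request:
move_arm --increments '[{"tx": 0,"ty": -0.001,"tz": 0.01,"turn": 0},{"tx": 0,"ty": -0.001,"tz": 0.022,"turn": 0},{"tx": 0,"ty": -0.001,"tz": 0.03,"turn": 0},{"tx": 0,"ty": -0.001,"tz": 0.035,"turn": 0},{"tx": 0,"ty": -0.001,"tz": 0.037,"turn": 0},{"tx": 0,"ty": -0.001,"tz": 0.038,"turn": 0},{"tx": 0,"ty": -0.001,"tz": 0.038,"turn": 0},{"tx": 0,"ty": -0.001,"tz": 0.038,"turn": 0}]'

```text
time_s: 6.5
eef_pos: [0.4499, -0.0446, 0.0076]
eef_rot: [0.0, -0.629, 0.778, -0.0]
wrist_force: [-0.6, 0.8, -1.8]
opening: 0.405
```

Request:
move_arm --increments '[{"tx": 0,"ty": 0,"tz": 0.0005,"turn": 0},{"tx": 0,"ty": 0,"tz": 0.001,"turn": 0},{"tx": 0,"ty": 0,"tz": 0.001,"turn": 0},{"tx": 0,"ty": 0,"tz": 0.001,"turn": 0}]'

```text
time_s: 6.83
eef_pos: [0.4497, -0.0446, 0.0064]
eef_rot: [0.0, -0.629, 0.778, -0.0]
wrist_force: [-0.2, 0.3, -2.1]
opening: 0.407
```

Request:
move_arm --increments '[{"tx": 0,"ty": 0,"tz": 0,"turn": 0},{"tx": 0,"ty": 0,"tz": 0,"turn": 0},{"tx": 0,"ty": 0,"tz": 0,"turn": 0},{"tx": 0,"ty": 0,"tz": 0,"turn": 0},{"tx": 0,"ty": 0,"tz": 0,"turn": 0}]' --gripper 0.55

```text
time_s: 7.25
eef_pos: [0.4497, -0.0446, 0.0064]
eef_rot: [0.0, -0.629, 0.778, -0.0]
wrist_force: [-0.6, 0.0, -0.2]
opening: 0.548
```

```bash
python3 - <<'E'
from h import *
togo()
p,d=viewer.camera("side");cv2.imwrite("pics/side5.png",cv2.resize(p[180:260,220:340,::-1],None,fx=6.5,fy=6.5,interpolation=cv2.INTER_CUBIC))
E
```

```text
t 7.25 tcp [ 0.4497 -0.0446  0.0064] F [-0.64  0.03 -0.24] open 0.548 q [-0.36  0.27  2.05 -0.    0.83  1.42] xaxis deg -102.1 zaxis [ 0. -0. -1.]
```

View pics/side5.png

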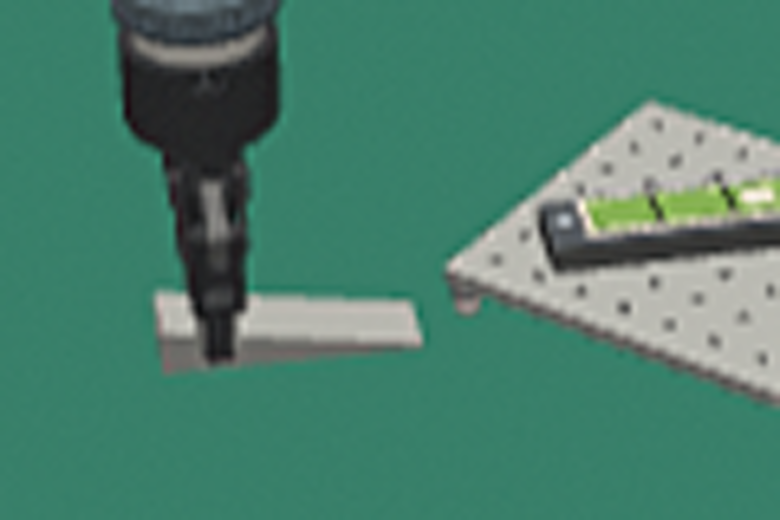

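```bash
python3 - <<'E'
from h import *
f=lambda x,y:(220+(x+.5)/6.5-.5,180+(y+.5)/6.5-.5)
a=onplane("side",f(422,346),0.001)[0];b=onplane("side",f(412,301),.003)[0];m=(a+b)/2
ft=onplane("side",f(467,313),.006)[0]
u=np.array([.9778,-.2096,0]);n=np.array([.2096,.9778,0])
print(a,b,np.linalg.norm(a-b),"thin",m,"foot",ft)
c=onplane("side",f(163,372),0)[0];print("thick near",c,np.linalg.norm(c-a), np.degrees(np.arctan2(*(a-c)[1::-1])))
F=np.array([.5765,-.0712,0])
print("along",u@(F-m),"lat of foot rel wedge",n@(F-m), "grip from thin",u@(m-[.4497,-.0446,0]),"lat wedge rel tcp",n@(m-[.4497,-.0446,0]))
E
```

```text
[ 0.54778381 -0.08038968  0.001     ] [ 0.55634257 -0.04428359  0.003     ] 0.03716049410726016 thin [ 0.55206319 -0.06233663  0.002     ] foot [ 0.57672552 -0.06857228  0.006     ]
thick near [ 0.42139008 -0.05260459  0.        ] 0.1294155631635437 -12.398111168838197
along 0.025752073869436364 lat of foot rel wedge -0.0035446429783497625 grip from thin 0.10380832613056365 lat wedge rel tcp 0.00411244297834977
```

Wedge lies flat with its thin end 26 mm short of the foot, about 1 mm off its line. I re-grip it and push.

Request:
move_arm --increments '[{"tx": 0,"ty": 0,"tz": 0,"turn": 0},{"tx": 0,"ty": 0,"tz": 0,"turn": 0},{"tx": 0,"ty": 0,"tz": 0,"turn": 0},{"tx": 0,"ty": 0,"tz": 0,"turn": 0},{"tx": 0,"ty": 0,"tz": 0,"turn": 0},{"tx": 0,"ty": 0,"tz": 0,"turn": 0}]' --gripper 0

```text
time_s: 7.8
eef_pos: [0.4499, -0.0447, 0.0066]
eef_rot: [0.0, -0.629, 0.778, -0.0]
wrist_force: [-1.0, 0.3, 5.2]
opening: 0.402
```

Request:
move_arm --increments '[{"tx": 0,"ty": -0.001,"tz": 0,"turn": 0},{"tx": 0,"ty": -0.003,"tz": 0,"turn": 0},{"tx": 0,"ty": -0.006,"tz": 0,"turn": 0},{"tx": 0,"ty": -0.009,"tz": 0,"turn": 0},{"tx": 0,"ty": -0.012,"tz": 0,"turn": 0},{"tx": 0,"ty": -0.015,"tz": 0,"turn": 0},{"tx": 0,"ty": -0.018,"tz": 0,"turn": 0},{"tx": 0,"ty": -0.021,"tz": 0,"turn": 0},{"tx": 0,"ty": -0.024,"tz": 0,"turn": 0},{"tx": 0,"ty": -0.027,"tz": 0,"turn": 0},{"tx": 0,"ty": -0.029,"tz": 0,"turn": 0},{"tx": 0,"ty": -0.031,"tz": 0,"turn": 0},{"tx": 0,"ty": -0.032,"tz": 0,"turn": 0},{"tx": 0,"ty": -0.033,"tz": 0,"turn": 0},{"tx": 0,"ty": -0.033,"tz": 0,"turn": 0},{"tx": 0,"ty": -0.033,"tz": 0,"turn": 0}]'

```text
time_s: 9.13
eef_pos: [0.4808, -0.0511, 0.0066]
eef_rot: [-0.001, -0.629, 0.778, 0.001]
wrist_force: [-6.9, 1.9, 12.4]
opening: 0.406
```

```bash
cat > look.py <<'E'
import sys
from h import *
def bubble(tag):
    for n in("side","top"):
        p,d=viewer.camera(n)
        x0,y0,x1,y1=(220,170,400,270) if n=="side" else (270,110,370,270)
        s=4.4 if n=="side" else 3.7
        cv2.imwrite(f"pics/{n}_{tag}.png",cv2.resize(p[y0:y1,x0:x1,::-1],None,fx=s,fy=s,interpolation=cv2.INTER_CUBIC))
        np.savez(f"pics/{n}_{tag}.npz",p=p,d=d)
        # profile along the vial axis at z=.061 (level middle .6862,-.0935)
        u=np.array([.9778,-.2096,0]);nn=np.array([.2096,.9778,0])
        M=np.array([.6862,-.0935,.061]);t=np.arange(-52,53,1.)
        V=[]
        for w in(-3,0,3):
            q=proj(n,M+u*t[:,None]*1e-3+nn*w*1e-3)
            V.append(cv2.remap(p,q[:,0].astype(np.float32).reshape(1,-1),q[:,1].astype(np.float32).reshape(1,-1),cv2.INTER_LINEAR)[0].astype(float))
        V=np.mean(V,0)
        b=V[:,2]; g=V[:,1]
        print(n,"blue/green:"," ".join(f"{int(tt)}:{int(B)}/{int(G)}" for tt,B,G in zip(t,b,g) if int(tt)%3==0))
        sm=np.clip(b-b.min()-0.6*(b.max()-b.min()),0,None)*(abs(t)<46)
        dk=np.clip(0.75*np.median(g)-g,0,None)*(abs(t)<30)
        print("  bubble",(sm@t/sm.sum()).round(1),"marks lo",(dk[t<0]@t[t<0]/dk[t<0].sum()).round(1) if dk[t<0].sum() else None,"hi",(dk[t>0]@t[t>0]/dk[t>0].sum()).round(1) if dk[t>0].sum() else None)
togo();bubble(sys.argv[1])
E
python3 look.py a
```

```text
t 9.13 tcp [ 0.4808 -0.0511  0.0066] F [-6.89  1.94 12.38] open 0.406 q [-0.35  0.32  1.97 -0.    0.85  1.43] xaxis deg -102.08 zaxis [-0.003  0.001 -1.   ]
side blue/green: -51:126/187 -48:79/177 -45:84/179 -42:86/179 -39:82/178 -36:80/176 -33:80/177 -30:82/178 -27:84/180 -24:84/180 -21:74/152 -18:52/95 -15:74/151 -12:87/184 -9:83/179 -6:81/178 -3:81/178 0:83/178 3:83/178 6:83/178 9:83/179 12:85/180 15:83/178 18:64/133 21:47/90 24:91/167 27:164/209 30:203/227 33:208/229 36:201/226 39:199/226 42:170/213 45:100/180 48:75/175 51:95/184
  bubble 34.5 marks lo -18.1 hi 20.5
top blue/green: -51:162/201 -48:129/197 -45:100/191 -42:91/188 -39:90/188 -36:91/188 -33:91/189 -30:90/188 -27:90/187 -24:89/186 -21:83/173 -18:73/147 -15:74/146 -12:83/169 -9:89/184 -6:89/187 -3:89/187 0:89/187 3:89/187 6:89/187 9:89/187 12:88/185 15:86/180 18:78/160 21:75/145 24:96/162 27:135/186 30:171/205 33:193/217 36:198/221 39:194/219 42:181/213 45:150/201 48:116/191 51:114/193
  bubble 36.6 marks lo None hi None
```

View pics/side_a.png

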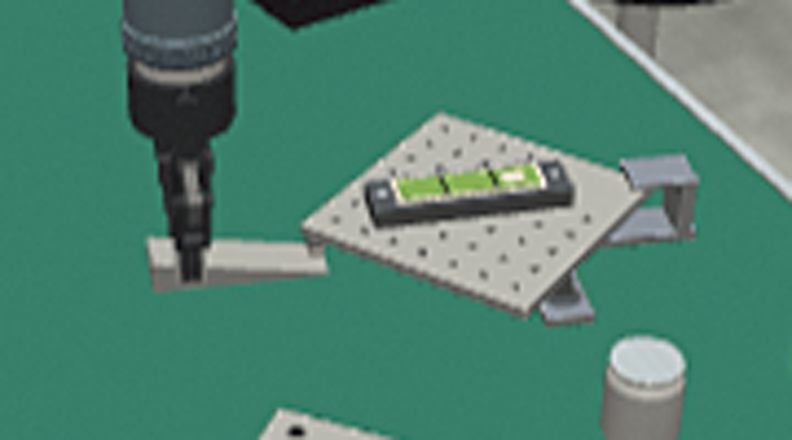

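View pics/top_a.png

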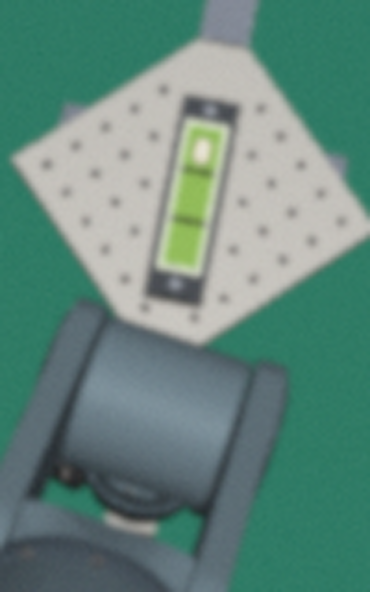

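Request:
move_arm --increments '[{"tx": 0,"ty": -0.001,"tz": -0.0005,"turn": 0},{"tx": 0,"ty": -0.002,"tz": -0.0005,"turn": 0},{"tx": 0,"ty": -0.003,"tz": -0.0005,"turn": 0},{"tx": 0,"ty": -0.004,"tz": -0.0005,"turn": 0},{"tx": 0,"ty": -0.005,"tz": -0.0005,"turn": 0},{"tx": 0,"ty": -0.006,"tz": -0.0005,"turn": 0},{"tx": 0,"ty": -0.007,"tz": -0.0005,"turn": 0},{"tx": 0,"ty": -0.008,"tz": -0.0005,"turn": 0},{"tx": 0,"ty": -0.009,"tz": -0.0005,"turn": 0},{"tx": 0,"ty": -0.01,"tz": -0.0005,"turn": 0},{"tx": 0,"ty": -0.01,"tz": -0.0005,"turn": 0}]'

```text
time_s: 10.15
eef_pos: [0.4894, -0.0529, 0.0066]
eef_rot: [-0.002, -0.629, 0.778, 0.002]
wrist_force: [-11.9, 1.5, 14.5]
opening: 0.403
```

```bash
python3 look.py b | grep -v blue
```

```text
t 10.15 tcp [ 0.4894 -0.0529  0.0066] F [-11.87   1.52  14.53] open 0.403 q [-0.35  0.34  1.94 -0.    0.86  1.43] xaxis deg -102.07 zaxis [-0.005  0.001 -1.   ]
  bubble 34.3 marks lo -18.1 hi 20.4
  bubble 36.2 marks lo None hi None
```

```bash
python3 - <<'E'
import numpy as np,cv2
p=np.load("pics/side_b.npz")["p"];cv2.imwrite("pics/side_bz.png",cv2.resize(p[190:250,240:330,::-1],None,fx=8,fy=8,interpolation=cv2.INTER_CUBIC))
E
```

```text
(no output)
```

View pics/side_bz.png

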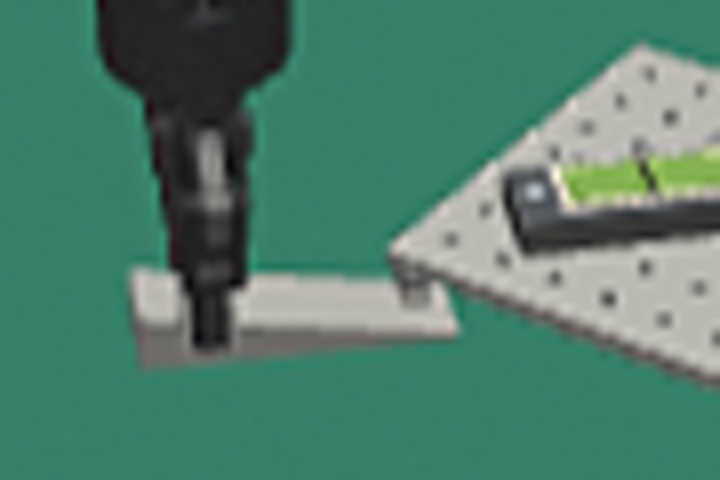

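Foot (415,300 in zoom) stands over the middle of the wedge; the fingers drag on the bench slightly, so I ease up by 1 mm.

Request:
move_arm --increments '[{"tx": 0,"ty": 0,"tz": -0.0005,"turn": 0},{"tx": 0,"ty": 0,"tz": -0.001,"turn": 0},{"tx": 0,"ty": 0,"tz": -0.001,"turn": 0}]'

```text
time_s: 10.5
eef_pos: [0.4897, -0.053, 0.0068]
eef_rot: [-0.001, -0.629, 0.778, 0.002]
wrist_force: [-4.7, 1.3, 0.2]
opening: 0.404
```

Request:
move_arm --increments '[{"tx": 0,"ty": -0.001,"tz": 0,"turn": 0},{"tx": 0,"ty": -0.002,"tz": 0,"turn": 0},{"tx": 0,"ty": -0.003,"tz": 0,"turn": 0},{"tx": 0,"ty": -0.004,"tz": 0,"turn": 0},{"tx": 0,"ty": -0.005,"tz": 0,"turn": 0},{"tx": 0,"ty": -0.006,"tz": 0,"turn": 0},{"tx": 0,"ty": -0.007,"tz": 0,"turn": 0},{"tx": 0,"ty": -0.008,"tz": 0,"turn": 0},{"tx": 0,"ty": -0.008,"tz": 0,"turn": 0}]'

```text
time_s: 11.25
eef_pos: [0.4976, -0.0546, 0.0067]
eef_rot: [-0.001, -0.629, 0.778, 0.002]
wrist_force: [-5.1, 1.0, -1.3]
opening: 0.404
```

```bash
python3 look.py c | grep -v blue
```

```text
t 11.25 tcp [ 0.4976 -0.0546  0.0067] F [-5.05  0.98 -1.31] open 0.404 q [-0.35  0.35  1.92 -0.    0.87  1.44] xaxis deg -102.09 zaxis [-0.004  0.001 -1.   ]
  bubble 24.7 marks lo -17.2 hi None
  bubble 26.1 marks lo None hi None
```

Request:
move_arm --increments '[{"tx": 0,"ty": -0.001,"tz": 0,"turn": 0},{"tx": 0,"ty": -0.002,"tz": 0,"turn": 0},{"tx": 0,"ty": -0.003,"tz": 0,"turn": 0},{"tx": 0,"ty": -0.004,"tz": 0,"turn": 0},{"tx": 0,"ty": -0.005,"tz": 0,"turn": 0},{"tx": 0,"ty": -0.006,"tz": 0,"turn": 0},{"tx": 0,"ty": -0.007,"tz": 0,"turn": 0},{"tx": 0,"ty": -0.008,"tz": 0,"turn": 0},{"tx": 0,"ty": -0.009,"tz": 0,"turn": 0},{"tx": 0,"ty": -0.01,"tz": 0,"turn": 0},{"tx": 0,"ty": -0.011,"tz": 0,"turn": 0},{"tx": 0,"ty": -0.012,"tz": 0,"turn": 0},{"tx": 0,"ty": -0.013,"tz": 0,"turn": 0},{"tx": 0,"ty": -0.014,"tz": 0,"turn": 0},{"tx": 0,"ty": -0.014,"tz": 0,"turn": 0}]'

```text
time_s: 12.6
eef_pos: [0.5114, -0.0575, 0.0067]
eef_rot: [-0.001, -0.629, 0.778, 0.002]
wrist_force: [-4.8, 1.3, 0.7]
opening: 0.402
```

```bash
python3 look.py d
```

```text
t 12.6 tcp [ 0.5114 -0.0575  0.0067] F [-4.8   1.3   0.68] open 0.402 q [-0.34  0.38  1.89 -0.    0.88  1.44] xaxis deg -102.09 zaxis [-0.004  0.001 -1.   ]
side blue/green: -51:195/225 -48:83/173 -45:76/175 -42:80/176 -39:83/177 -36:83/177 -33:82/177 -30:82/177 -27:82/178 -24:83/180 -21:79/171 -18:59/120 -15:52/101 -12:81/177 -9:82/181 -6:81/177 -3:97/180 0:157/203 3:198/224 6:208/229 9:211/230 12:209/231 15:177/216 18:71/134 21:44/88 24:77/168 27:84/182 30:82/177 33:82/177 36:82/177 39:83/178 42:82/178 45:80/176 48:78/176 51:96/184
  bubble 8.1 marks lo -16.2 hi 20.5
top blue/green: -51:170/200 -48:148/204 -45:110/193 -42:92/188 -39:89/188 -36:89/188 -33:90/188 -30:89/188 -27:90/188 -24:88/186 -21:85/179 -18:76/157 -15:70/143 -12:78/162 -9:86/181 -6:91/187 -3:108/189 0:142/196 3:178/211 6:196/220 9:198/222 12:195/220 15:177/210 18:138/180 21:94/147 24:77/151 27:81/172 30:86/183 33:87/185 36:86/185 39:87/185 42:87/185 45:87/185 48:88/185 51:101/189
  bubble 8.9 marks lo None hi None
```

View pics/side_d.png

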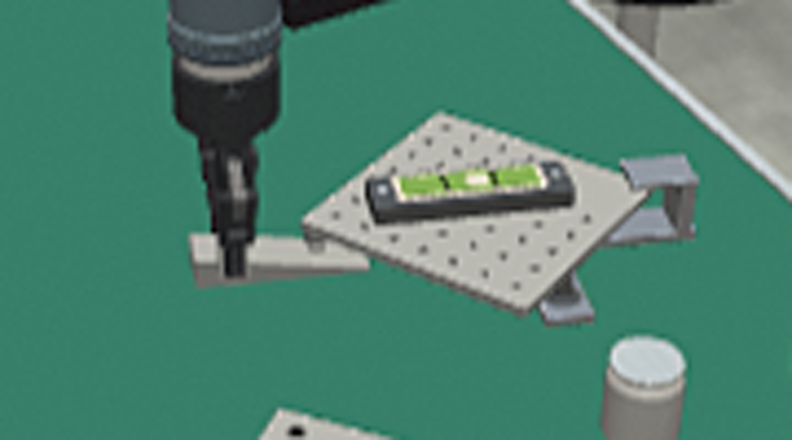

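Request:
move_arm --increments '[{"tx": 0,"ty": -0.001,"tz": 0,"turn": 0},{"tx": 0,"ty": -0.002,"tz": 0,"turn": 0},{"tx": 0,"ty": -0.003,"tz": 0,"turn": 0},{"tx": 0,"ty": -0.004,"tz": 0,"turn": 0},{"tx": 0,"ty": -0.005,"tz": 0,"turn": 0},{"tx": 0,"ty": -0.005,"tz": 0,"turn": 0},{"tx": 0,"ty": -0.005,"tz": 0,"turn": 0}]'

```text
time_s: 13.28
eef_pos: [0.5166, -0.0587, 0.0068]
eef_rot: [-0.001, -0.629, 0.778, 0.001]
wrist_force: [-4.3, 0.6, -2.4]
opening: 0.401
```

```bash
python3 look.py e
```

```text
t 13.28 tcp [ 0.5166 -0.0587  0.0068] F [-4.28  0.57 -2.38] open 0.401 q [-0.34  0.39  1.87  0.    0.88  1.44] xaxis deg -102.1 zaxis [-0.003  0.001 -1.   ]
side blue/green: -51:203/230 -48:105/189 -45:76/175 -42:80/176 -39:81/176 -36:83/177 -33:81/176 -30:82/177 -27:83/177 -24:83/180 -21:80/172 -18:61/125 -15:50/98 -12:81/177 -9:104/185 -6:165/206 -3:195/222 0:199/226 3:204/227 6:207/229 9:164/208 12:92/177 15:78/177 18:69/148 21:54/101 24:68/142 27:83/179 30:83/179 33:82/177 36:83/177 39:82/177 42:82/177 45:80/176 48:78/176 51:89/180
  bubble 1.9 marks lo -16.0 hi 21.1
top blue/green: -51:154/179 -48:140/194 -45:108/191 -42:91/188 -39:89/187 -36:89/187 -33:89/188 -30:89/188 -27:88/188 -24:88/186 -21:86/181 -18:77/161 -15:72/143 -12:83/157 -9:117/182 -6:156/201 -3:185/214 0:197/220 3:200/222 6:196/220 9:171/209 12:132/194 15:99/185 18:80/167 21:71/144 24:72/146 27:81/169 30:85/181 33:86/184 36:86/185 39:86/185 42:87/185 45:86/184 48:87/185 51:99/188
  bubble 2.2 marks lo None hi None
```

Request:
move_arm --increments '[{"tx": 0,"ty": 0,"tz": 0,"turn": 0},{"tx": 0,"ty": 0,"tz": 0,"turn": 0},{"tx": 0,"ty": 0,"tz": 0,"turn": 0},{"tx": 0,"ty": 0,"tz": 0,"turn": 0},{"tx": 0,"ty": 0,"tz": 0,"turn": 0},{"tx": 0,"ty": 0,"tz": 0,"turn": 0},{"tx": 0,"ty": 0,"tz": 0,"turn": 0},{"tx": 0,"ty": 0,"tz": 0,"turn": 0}]' --gripper 0.6

```text
time_s: 14.05
eef_pos: [0.5181, -0.0593, 0.0079]
eef_rot: [0.0, -0.629, 0.778, -0.0]
wrist_force: [0.8, 0.3, 0.3]
opening: 0.6
```

```bash
python3 look.py f|grep -v blue
```

```text
t 14.05 tcp [ 0.5181 -0.0593  0.0079] F [0.79 0.27 0.33] open 0.6 q [-0.34  0.39  1.87  0.    0.88  1.44] xaxis deg -102.1 zaxis [ 0. -0. -1.]
  bubble 1.6 marks lo -16.0 hi 21.1
  bubble 2.5 marks lo None hi None
```

View pics/side_f.png

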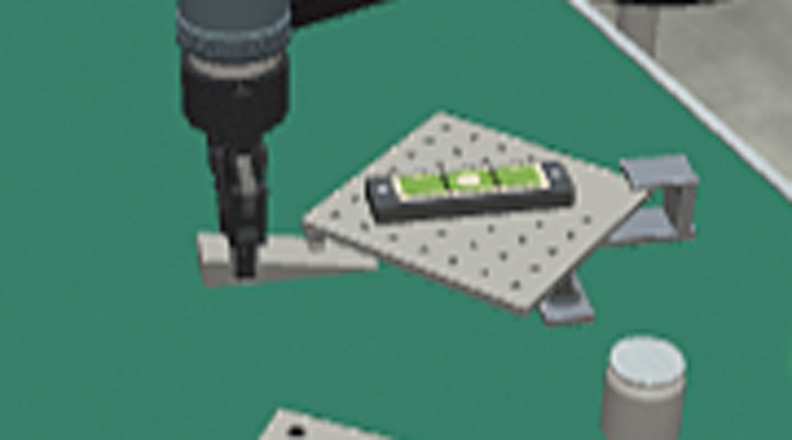

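Released; bubble is about 1 mm from the middle, between the marks. I lift straight up, then back off.

Request:
move_arm --increments '[{"tx": 0,"ty": 0,"tz": -0.004,"turn": 0},{"tx": 0,"ty": 0,"tz": -0.01,"turn": 0},{"tx": 0,"ty": 0,"tz": -0.02,"turn": 0},{"tx": 0,"ty": 0,"tz": -0.035,"turn": 0},{"tx": 0,"ty": 0,"tz": -0.055,"turn": 0},{"tx": 0,"ty": 0.005,"tz": -0.08,"turn": 0},{"tx": 0,"ty": 0.02,"tz": -0.1,"turn": 0},{"tx": 0,"ty": 0.04,"tz": -0.12,"turn": 0},{"tx": 0,"ty": 0.06,"tz": -0.14,"turn": 0},{"tx": 0,"ty": 0.08,"tz": -0.15,"turn": 0},{"tx": 0,"ty": 0.1,"tz": -0.16,"turn": 0},{"tx": 0,"ty": 0.12,"tz": -0.16,"turn": 0},{"tx": 0,"ty": 0.12,"tz": -0.16,"turn": 0},{"tx": 0,"ty": 0.12,"tz": -0.16,"turn": 0},{"tx": 0,"ty": 0.12,"tz": -0.16,"turn": 0}]'

```text
time_s: 15.4
eef_pos: [0.4015, -0.0344, 0.1686]
eef_rot: [0.001, -0.629, 0.778, -0.001]
wrist_force: [0.6, 0.2, 1.1]
opening: 0.598
```

```bash
python3 look.py g|grep -v blue
```

```text
t 15.4 tcp [ 0.4015 -0.0344  0.1686] F [0.55 0.24 1.11] open 0.598 q [-0.38 -0.16  2.08  0.    1.21  1.4 ] xaxis deg -102.11 zaxis [ 0.002 -0.001 -1.   ]
  bubble 1.6 marks lo -16.0 hi 21.1
  bubble 2.5 marks lo None hi 23.0
```

View pics/side_g.png

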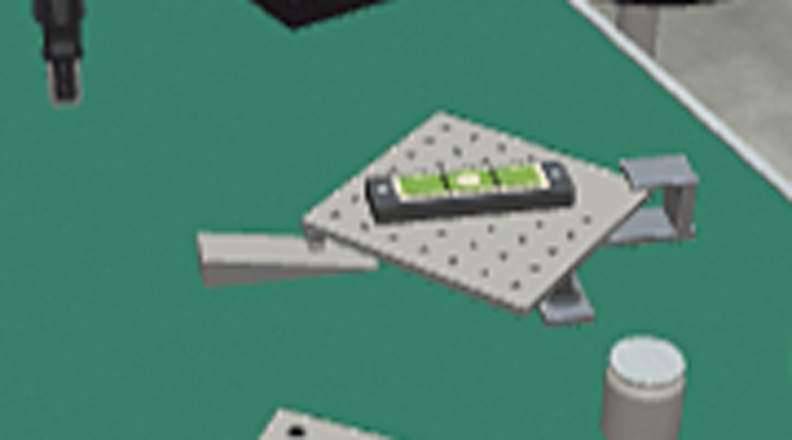

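View pics/top_g.png

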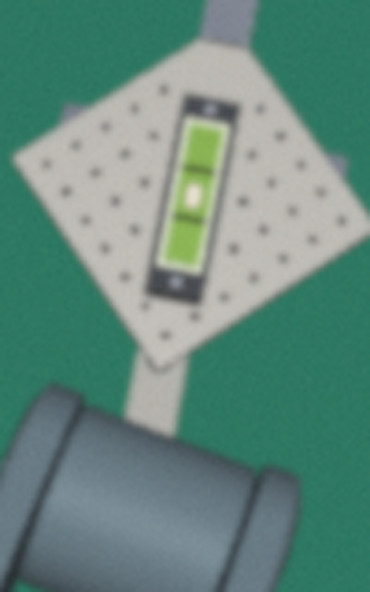

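Both views show the bubble clear of both marks (top zoom: bubble at y 195, marks at 170 and 217), with the wedge lying flat along the push line. I hand in.

```bash
python3 -c "
from bench import workorder
print(workorder.hand_in())"
```

```text
the job is handed in; nothing more can be done
None
```

The wedge is under the foot of the low corner, and the bubble stands between its two black marks. I handed the job in at about 15.4 s of the 64 s allowed.

I picked the wedge up, laid it flat with its thin end 26 mm short of the foot, re-gripped it and pushed it in. Then I let go and lifted the gripper clear.

**Bubble:** after release the side view put it 1.0 mm from the middle, on the low-corner side. The top view agrees to within 1–2 mm, but the arm's marks detection there was too blurred to give an exact figure. That leaves about 4 mm of green to the nearer mark. It did not move between letting go and backing off.

**Wedge:** it lies flat along the push line, and the foot stood near the middle of its width when last checked during the push.

**Forces:** while I was pushing, the fingertips dragged lightly on the bench, with a wrist force of about 19 N in all. I raised the gripper 1 mm to clear it, and the force then stayed at about 5 N.

**Other things:** the arm's path kept clear of the plate, the level and the other things on the bench. I did not measure the bystanders again at the end.

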